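# Find the hidden catch of the pastel chest

### The arm

A 6-joint arm with a two-finger parallel gripper is mounted at the origin on the work surface; the furniture and walls round the work are solid. World frame = base frame: x ahead of the robot, y to its left, z up, the work surface at z = 0. Lengths are in m, angles in rad, forces in N, time in s.
With the tool pointing down it reaches from about 0.4 to 0.825 m from the base axis. Payload 7 kg.
Tool frame: the origin (TCP) lies midway between the tips of the shut fingers; the grasp point (between the pads) lies 19 mm behind it; z points along the fingers, y is the line along which they close (so a half turn about z gives the same grasp; the last joint's range is limited). The gripper opens to 88 mm and grips with 3 to 60 N. Pads are 19 mm wide; open, the fingers measure 130 mm over their backs; the gripper's body (78 mm by 193 mm) begins 47 mm behind the grasp point.
Start: joints at [1.627, 0.359, 0.012, 0, -1.224, -0.288], TCP at [0.155, 0.657, 0.194] pointing down, gripper open.
Joint ranges: [-3.07, 3.07], [-1.43, 2.12], [-1.02, 1.25], [-3.03, 1.67], [-3.05, -0], [-3.03, 3.03]. Speed limits (rad/s): [2.39, 2.39, 3.01, 3.14, 3.14, 3.14].

### API

Orientations are given as [roll, pitch, yaw] about the fixed x, y, z axes, in that order (R = Rz(yaw) Ry(pitch) Rx(roll)).
In Python, from station import get_state, grab_frame, calibration, job_done, boxes_of, regions_of, spot_point gives the robot as it stands. The module is installed in compiled form; this text tells all that it offers.
- The arm moves only by the tool arm_command, never from a script. Its argument "commands" is a list of rows, each an object of numbers: "tx", "ty", "tz": the shift along the tool's x, y, z each as a share of 25 cm, from -1 to 1; "twist": the turn about the tool's z as a share of 180 degrees, from -1 to 1. A call has exactly 8 rows; each row is the pose to reach, as a shift and turn from the pose commanded when the call began, along the tool's axes at that moment, turning the shorter way round; what a row does not reach only later rows make up. A row lasts 1/12 s, in which the tool goes at most 41.7 mm and 7.16 degrees, less where a joint would pass 70% of its speed; a pose out of reach is approached as far as the arm can. A call with a number of a shift or a turn outside -1 to 1 is refused whole. A call with a gripper value outside its range is refused whole. "claw" is the opening, from 0 (shut) to 1 (fully open), set as the call begins (left out, the last holds). The fingers move at their own pace and stop on an object; "grip_force" is the grip in N (left out, the last holds). Time passes only in rows, so rows that repeat a pose let the fingers close, or fill a call up. It gives the time, the measured TCP pose, the force, the opening and the grip force at its end, in the units of the state.
- get_state(): the state, without advancing time (a new reading comes with each control period).
- grab_frame(name): name is "scene" or "top"; returns the picture (400x640x3 uint8, red, green, blue); there is no depth.
- calibration(name): a dict with "camera_matrix" (3x3 intrinsics, pixels), "extrinsics" (4x4, takes a point from camera to world coordinates). Camera axes: x right, y down, z forward; pixel columns grow to the right and rows downward; lengths in m; the calibration is good to about 2 mm. A picture is of the moment at which its call begins. calibration takes no time and is no camera call.
- job_done(): hands the job in; it is judged then, once.
Trained networks look in the newest picture that a camera, given by its name, has taken for a name from the list of things; names that differ only in an ending like _2 or _b are one class to them, and where a whole thing is asked for, a point or a joint stands for the part that bears it (a point fixed in the world has none). Each returns a list of dicts, best first, with "score" (0 to 1); they miss things now and then, are a little off and sometimes report something else, mostly with a low value. They report only what shows in the picture. A call takes as long as a camera call. They do not tell look-alikes from the thing itself.
- boxes_of(query, camera): "rect" ([left, top, right, bottom] in pixels, round what is visible of it).
- regions_of(query, camera): "region" (400x640 bool, what is visible of it) and "rect" ([left, top, right, bottom] in pixels, round what is visible of it).
- spot_point(query, camera): "uv" ([column, row] in pixels: a listed point, or the origin of a listed thing).
The state is a dict: "t": time; "q": joint angles; "qd": joint speeds; "joint_efforts": joint torques, N m; "eef_pos": TCP position; "ee_rot": TCP orientation; "force": force on the tool from outside, world axes, zero at the start; "moment": the same for the moment, N m; "width": finger opening in m; "gripper_force": force on a finger pad.
Only numpy, scipy, OpenCV 4.12 (cv2) and the standard library are available. Lean on these libraries where they do the work, as an engineer would, in place of code of your own. Each camera call takes 0.05 s, during which the arm holds its last target. There are 200 camera calls.

### The job

The drawer of the small white pastel chest is held by a concealed catch: one of the six square caps sunk in its flat top is really a push button, the other five are fixed, and all look alike. Feel across the caps with a fingertip until you find the one that gives, push it right in so that the drawer springs out by itself, then let go so the button comes back up. Do not touch the drawer, pick up nothing, and leave the can, the bottle and the cup standing where they are.

Things in the scene. Friction and masses are not known exactly. Their poses are not given: they have to be found in the camera images.
- chest: White chest, 200 mm (x) by 280 mm (y) by 100 mm high, fixed to the table. Origin: centre of its underside, on the table; x points from its drawer front (the -x face) to its back, z up.
- panel (a point): Centre of the chest's flat top, 100 mm above its origin, same axes. Six square holes, 53 x 53 mm, each with a light grey cap 50 x 50 mm whose face lies 2 mm below the top. Cap centres: x = -40 or +40 mm, y = -80, 0 or +80 mm from this point. Which cap is the button differs from start to start and cannot be seen; the other five do not move.
- release (a joint): How far the hidden button is pushed in, m: 0 at rest, 0.007 fully in, straight down on a spring (about 1.5 N to start it, 5 N fully in). The catch lets go at about 0.005. It springs back up when let go.
- drawer_slide (a joint): How far the drawer has come out of the chest towards the chest's -x, m: 0 shut and caught, 0.06 fully out. A spring drives it out in about one second once the catch is released.
- drawer: The drawer; its plain white front panel, 11 x 252 x 75 mm, has no handle. Not to be touched. Its origin lies at the chest's origin when the drawer is shut (the panel's centre is at x = -94.5 mm, z = 47.5 mm from it).
- can: Orange drink can, 53 mm across, 134 mm tall, standing loose at the chest's +y side; origin at the centre of its underside.
- bottle: Pink paint bottle with black cap, 68 mm across, 176 mm tall, standing loose at the chest's -y side; origin at the centre of its underside.
- cup: Plain white cup, 90 mm across, 118 mm tall, standing loose behind the chest; origin at the centre of its underside.
Not all that is in view belongs to the job. What is meant by the can is not purple or yellow, and is the larger of those in its own colour.

How it is judged:
On the way:
1. the hidden button is pushed in far enough to free the catch (value of joint release above 0.004 m), for 0.02 s.
At the end, for the whole second after the job is handed in: The drawer is out by more than 50 mm and at rest, the button is back up (pushed in less than 2 mm), and the can, bottle and cup stand upright within 30 mm of where they started (value of joint drawer_slide above 0.05 m and value of joint release below 0.002 m and velocity of joint drawer_slide below 0.01 m/s and distance of each of can, bottle, cup from where it was at the start of the episode below 0.03 m and angle between each of can, bottle, cup's own z axis and vertical below 0.2 rad); the robot touches nothing.
It fails at once if the drawer is touched by the robot (contact force between any of the fingers, the arm and drawer above 1 N).
It fails at once if the can, bottle or cup is lifted, knocked over or pushed away (distance of any of can, bottle, cup from where it was at the start of the episode above 0.03 m or angle between any of can, bottle, cup's own z axis and vertical above 0.5 rad).
It also fails if it takes over 58 s, if anything falls off the work surface, if the arm or the gripper's body presses on something with over 40 N, if the wrist force passes 120 N, or if a joint passes its speed limit or range.

## Working session

There is one attempt and no reset: what is moved stays moved. The work goes in short steps, Python scripts to look and compute and a tool call to move; the robot and the scene stay as the last step left them, time stands still between calls to the robot, and variables do not carry over. Pictures are saved under pics/ and viewed, at most 10 in all, crops included, and the job is handed in when it is done.

Besides the shell and the picture viewer there is one more tool, called after "Call:" by a JSON object that holds its "name" and its "arguments". arm_command: Moves the arm, as the interface text tells. Shift numbers are shares of 25 cm and turn numbers shares of 180 degrees, none past 1 either way. Its arguments: {"type":"object","properties":{"commands":{"type":"array"},"claw":{"type":"number"},"grip_force":{"type":"number"}},"required":["commands"]}

```bash
mkdir -p pics
python3 - <<'E'
from station import *
import cv2,numpy as np
for n in("scene","top"):
    cv2.imwrite(f"pics/{n}0.png",grab_frame(n)[:,:,::-1]); c=calibration(n)
    print(n,np.round(c["camera_matrix"],1).tolist(),np.round(c["extrinsics"],4).tolist())
    print(spot_point("panel",n)[:2])
    for q in("chest","can","bottle","cup"):
        print(q,[(r["score"],np.round(r["rect"])) for r in boxes_of(q,n)[:3]])
s=get_state();print(s)
E
```

```text
scene [[520.1, 0.0, 327.2], [0.0, 520.1, 186.3], [0.0, 0.0, 1.0]] [[-0.8161, -0.4452, 0.3684, 0.1292], [-0.5776, 0.6092, -0.5433, 0.6535], [0.0175, -0.6562, -0.7544, 0.9729], [0.0, 0.0, 0.0, 1.0]]
[]
chest [(0.6, array([301., 106., 430., 237.]))]
can [(0.82, array([351., 240., 381., 291.])), (0.66, array([291., 204., 309., 238.])), (0.6, array([301., 249., 322., 289.]))]
bottle [(0.85, array([406.,  74., 435., 130.]))]
cup [(0.9, array([293., 103., 322., 154.]))]
top [[497.9, 0.0, 324.0], [0.0, 497.9, 197.2], [0.0, 0.0, 1.0]] [[-0.0112, -0.9954, 0.0953, 0.4393], [-0.9999, 0.0109, -0.0037, -0.0057], [0.0026, -0.0953, -0.9954, 1.293], [0.0, 0.0, 0.0, 1.0]]
[{'uv': [368.8, 202.9], 'score': 0.8}, {'uv': [463.8, 211.0], 'score': 0.62}]
chest [(0.97, array([310., 157., 436., 247.]))]
can [(0.76, array([258., 258., 281., 280.])), (0.68, array([264., 214., 290., 236.])), (0.56, array([268., 186., 286., 200.]))]
bottle [(0.95, array([449., 194., 488., 224.]))]
cup [(0.62, array([356., 106., 395., 147.]))]
{'t': 0.6, 'q': array([ 1.62710841e+00,  3.58577936e-01,  1.18585169e-02, -2.93076880e-05,
       -1.22409450e+00, -2.88138519e-01]), 'qd': array([ 0.00108204, -0.00123357, -0.00036644, -0.00057158, -0.00145322,
       -0.00011055]), 'joint_efforts': array([ 1.01455145e-03, -5.81995797e+01,  2.93182021e+01,  6.99976042e+00,
        1.23328250e-02, -3.11893632e-05]), 'eef_pos': array([0.15506266, 0.65689905, 0.19365215]), 'ee_rot': array([ 3.14156796e+00,  2.14286465e-05, -2.31836393e-01]), 'force': array([-0.23818987, -0.42178338,  0.04901971]), 'moment': array([-0.01943359,  0.01005819,  0.06274702]), 'gripper_force': 0.0, 'width': 0.08760519527318325}
```

View pics/scene0.png

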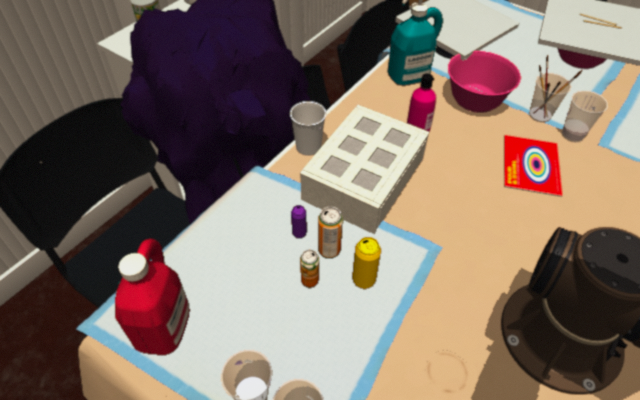

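View pics/top0.png

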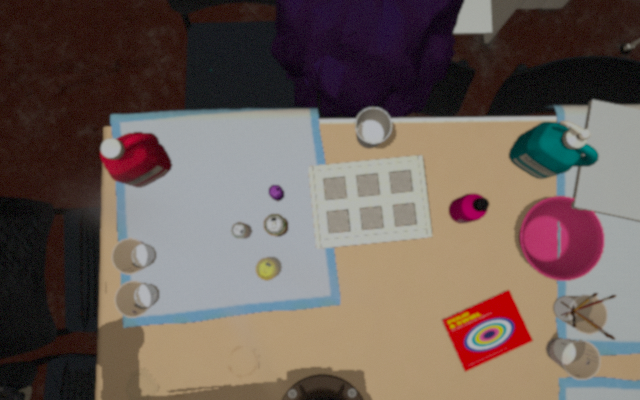

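The top view shows the chest with 6 caps at about (335..404, 181..220). The bottle is at (468,208), the cup at (374,127) and the orange can at (275,224), with the robot below. Next I'll fit the chest pose from the caps.

```bash
cat > h.py <<'E'
import numpy as np
from station import *
def ray(n,uv,z):
    c=calibration(n);d=c["extrinsics"][:3,:3]@np.linalg.inv(c["camera_matrix"])@np.r_[uv,1];o=c["extrinsics"][:3,3]
    return (o+d*(z-o[2])/d[2])[:2]
E
python3 - <<'E'
from h import *
import cv2
from scipy.optimize import least_squares
P={}
for n,seeds in(("top",[(335,188),(368,184),(401,181),(338,220),(371,217),(404,215)]),("scene",[(343,144),(367,126),(331,165) ,(382,156),(408,139),(364,178)])):
    g=cv2.cvtColor(cv2.imread(f"pics/{n}0.png"),6)
    b=cv2.GaussianBlur(g,(0,0),.7)
    L=[]
    for s in seeds:
        x0,y0=s[0]-26,s[1]-26; w=b[y0:y0+52,x0:x0+52]
        v=float(np.median(b[s[1]-4:s[1]+5,s[0]-4:s[0]+5]))
        m=(abs(w.astype(float)-v)<18).astype(np.uint8)
        k,lab,st,ce=cv2.connectedComponentsWithStats(m,connectivity=4); i=lab[26,26]
        L.append((ray(n,ce[i]+[x0,y0],.098),st[i,4],np.round(ce[i]+[x0,y0],1)))
    for l in L: print(n,np.round(l[0],4),l[1:])
    P[n]=np.array([l[0] for l in L])
m=np.array([(40,80),(40,0),(40,-80),(-40,80),(-40,0),(-40,-80)])/1000
f=lambda p,m=m:p[:2]+m@np.array([[np.cos(p[2]),np.sin(p[2])],[-np.sin(p[2]),np.cos(p[2])]])
r=least_squares(lambda p:(f(p)-P["top"]).ravel(),[.5,-.1,0]); print(r.x,np.round(r.fun*1000,1)); print(np.round(f(r.x),4))
for q,uv,z in(("bottle",(481,205),.176),("cup",(373,124),.118),("can",(275,224),.134)):print(q,ray("top",uv,z))
E
```

```text
top [ 0.5765 -0.0362] (np.int32(500), array([334.7, 187.7]))
top [ 0.5835 -0.1159] (np.int32(502), array([367.6, 184.4]))
top [ 0.5907 -0.1958] (np.int32(500), array([400.6, 181.1]))
top [ 0.4965 -0.0437] (np.int32(518), array([338.3, 220.8]))
top [ 0.5033 -0.1233] (np.int32(516), array([371.3, 217.6]))
top [ 0.5106 -0.2031] (np.int32(514), array([404.5, 214.2]))
scene [ 0.5855 -0.1201] (np.int32(311), array([351.8, 144.5]))
scene [ 0.5924 -0.2001] (np.int32(276), array([367.2, 125.1]))
scene [ 0.5784 -0.04  ] (np.int32(343), array([335.3, 165.4]))
scene [ 0.5053 -0.127 ] (np.int32(331), array([381.9, 157. ]))
scene [ 0.5024 -0.1921] (np.int32(60), array([396.9, 141.9]))
scene [ 0.4982 -0.0469] (np.int32(375), array([366.1, 178.8]))
[ 0.54353479 -0.11965584  0.08963001] [-0.3 -0.2 -0.2 -0.2 -0.2  0.   0.   0.1  0.4  0.   0.2  0.2]
[[ 0.5762 -0.0364]
 [ 0.5834 -0.1161]
 [ 0.5905 -0.1958]
 [ 0.4965 -0.0436]
 [ 0.5037 -0.1232]
 [ 0.5109 -0.2029]]
bottle [ 0.52472558 -0.36316616]
cup [ 0.72734689 -0.12985052]
can [0.48890345 0.10468064]
```

Call:
{"name": "arm_command", "arguments": {"commands": [{"tx": 0.12,"ty": 0.1,"tz": -0.1,"twist": 0.037},{"tx": 0.24,"ty": 0.2,"tz": -0.24,"twist": 0.075},{"tx": 0.36,"ty": 0.3,"tz": -0.24,"twist": 0.11},{"tx": 0.48,"ty": 0.4,"tz": -0.24,"twist": 0.15},{"tx": 0.6,"ty": 0.5,"tz": -0.24,"twist": 0.187},{"tx": 0.73,"ty": 0.6,"tz": -0.24,"twist": 0.225},{"tx": 0.85,"ty": 0.7,"tz": -0.24,"twist": 0.262},{"tx": 0.97,"ty": 0.8,"tz": -0.24,"twist": 0.3}], "claw": 0}}

```text
t: 1.27
eef_pos: [0.346, 0.4047, 0.2541]
ee_rot: [-3.141, 0.001, -1.18]
force: [0.8, -0.2, -0.4]
width: 0.0397
gripper_force: 0.0
```

```bash
cat > d.py <<'E'
import sys
from h import *
s=get_state();t=[float(a) for a in sys.argv[1:]]
p=s["eef_pos"];y=s["ee_rot"][2];d=np.array(t[:3])-p
print(s["t"],p,s["ee_rot"],s["width"],s["force"])
print("tx,ty,tz",np.round([(np.cos(y)*d[0]+np.sin(y)*d[1])/.25,(np.sin(y)*d[0]-np.cos(y)*d[1])/.25,-d[2]/.25],4),"twist",-(t[3]-y)/np.pi)
E
python3 d.py .43 .17 .25 -1.481
```

```text
1.2667 [0.34597967 0.40473483 0.25410476] [-3.14092013e+00  6.55585904e-04 -1.17967360e+00] 0.03969465293484684 [ 0.84539022 -0.23887592 -0.3595991 ]
tx,ty,tz [0.9962 0.0472 0.0164] twist 0.09591517291419416
```

Call:
{"name": "arm_command", "arguments": {"commands": [{"tx": 0.14,"ty": 0.006,"tz": 0,"twist": 0.02},{"tx": 0.28,"ty": 0.012,"tz": 0,"twist": 0.04},{"tx": 0.42,"ty": 0.018,"tz": 0,"twist": 0.06},{"tx": 0.56,"ty": 0.025,"tz": 0,"twist": 0.08},{"tx": 0.7,"ty": 0.03,"tz": 0,"twist": 0.096},{"tx": 0.84,"ty": 0.04,"tz": 0,"twist": 0.096},{"tx": 0.99,"ty": 0.045,"tz": 0,"twist": 0.096},{"tx": 0.99,"ty": 0.045,"tz": 0,"twist": 0.096}]}}

```text
t: 1.93
eef_pos: [0.4312, 0.1693, 0.2542]
ee_rot: [-3.141, -0.0, -1.479]
force: [0.0, -0.4, 0.2]
width: 0.0007
gripper_force: 0.0
```

```bash
python3 d.py .4975 -.0456 .16 -1.481
```

```text
1.9333 [0.4312356  0.16933684 0.25415873] [-3.14102169e+00 -3.20867310e-04 -1.47937462e+00] 0.0006934943075867955 [ 0.03071689 -0.38238969  0.24536058]
tx,ty,tz [ 0.8804 -0.1855  0.3766] twist 0.000517375213725611
```

Call:
{"name": "arm_command", "arguments": {"commands": [{"tx": 0.14,"ty": -0.03,"tz": 0},{"tx": 0.28,"ty": -0.06,"tz": 0},{"tx": 0.42,"ty": -0.09,"tz": 0},{"tx": 0.56,"ty": -0.12,"tz": 0.04},{"tx": 0.7,"ty": -0.15,"tz": 0.15},{"tx": 0.82,"ty": -0.18,"tz": 0.27},{"tx": 0.88,"ty": -0.186,"tz": 0.38},{"tx": 0.88,"ty": -0.186,"tz": 0.44}]}}

```text
invalid input
```

```bash
python3 - <<'E'
from h import *
import cv2
a=grab_frame("top")[130:270,250:450];b=grab_frame("scene")[80:260,270:470]
a=cv2.resize(a,None,fx=2,fy=2);b=cv2.resize(b,None,fx=2,fy=2)
o=np.zeros((360,800,3),np.uint8);o[:280,:400]=a;o[:,400:]=b
cv2.imwrite("pics/c1.png",o[:,:,::-1])
E
python3 d.py .4975 -.0456 .10 -1.481
```

```text
2.0333 [0.43075239 0.17258732 0.25398252] [-3.14100811e+00  5.62198586e-04 -1.47905659e+00] 0.0006309902577922117 [0.14287567 0.47389276 0.18982229]
tx,ty,tz [ 0.8935 -0.1859  0.6159] twist 0.000618605784166456
```

View pics/c1.png

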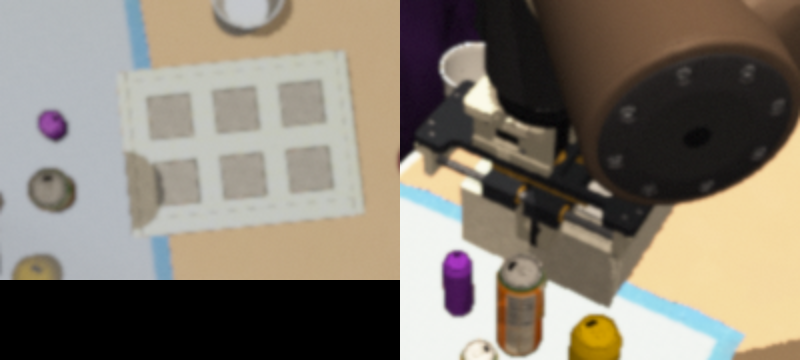

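The move was refused, so the arm hasn't moved, probably because the twist was left out. The picture shows the shut fingers above the +y side of the chest in the scene view, and nothing has been touched. I'll repeat the move with twist included.

Call:
{"name": "arm_command", "arguments": {"commands": [{"tx": 0.14,"ty": -0.03,"tz": 0,"twist": 0},{"tx": 0.28,"ty": -0.06,"tz": 0,"twist": 0},{"tx": 0.42,"ty": -0.09,"tz": 0,"twist": 0},{"tx": 0.56,"ty": -0.12,"tz": 0.04,"twist": 0},{"tx": 0.7,"ty": -0.15,"tz": 0.15,"twist": 0},{"tx": 0.82,"ty": -0.18,"tz": 0.27,"twist": 0},{"tx": 0.88,"ty": -0.186,"tz": 0.38,"twist": 0},{"tx": 0.885,"ty": -0.186,"tz": 0.44,"twist": 0}]}}

```text
t: 2.7
eef_pos: [0.4963, -0.0436, 0.14]
ee_rot: [3.137, -0.0, -1.478]
force: [-0.4, 0.4, -0.4]
width: 0.0005
gripper_force: 0.0
```

```bash
python3 d.py .4975 -.0456 .10 -1.481
```

```text
2.7 [ 0.49634568 -0.04361936  0.14000647] [ 3.13731735e+00 -1.50695062e-04 -1.47775227e+00] 0.0005145802494544564 [-0.38831929  0.39154514 -0.4027286 ]
tx,ty,tz [ 0.0083 -0.0039  0.16  ] twist 0.0010337860966326056
```

Call:
{"name": "arm_command", "arguments": {"commands": [{"tx": 0.004,"ty": 0,"tz": 0.06,"twist": 0},{"tx": 0.004,"ty": 0,"tz": 0.12,"twist": 0},{"tx": 0.004,"ty": 0,"tz": 0.15,"twist": 0},{"tx": 0.004,"ty": 0,"tz": 0.16,"twist": 0},{"tx": 0.004,"ty": 0,"tz": 0.165,"twist": 0},{"tx": 0.004,"ty": 0,"tz": 0.17,"twist": 0},{"tx": 0.004,"ty": 0,"tz": 0.176,"twist": 0},{"tx": 0.004,"ty": 0,"tz": 0.176,"twist": 0}]}}

```text
t: 3.37
eef_pos: [0.4981, -0.0426, 0.1002]
ee_rot: [-3.141, 0.0, -1.476]
force: [-0.1, -0.2, 0.7]
width: 0.0005
gripper_force: 0.0
```

Call:
{"name": "arm_command", "arguments": {"commands": [{"tx": 0,"ty": 0,"tz": 0.005,"twist": 0},{"tx": 0,"ty": 0,"tz": 0.01,"twist": 0},{"tx": 0,"ty": 0,"tz": 0.015,"twist": 0},{"tx": 0,"ty": 0,"tz": 0.02,"twist": 0},{"tx": 0,"ty": 0,"tz": 0.02,"twist": 0},{"tx": 0,"ty": 0,"tz": 0.02,"twist": 0},{"tx": 0,"ty": 0,"tz": 0.02,"twist": 0},{"tx": 0,"ty": 0,"tz": 0.02,"twist": 0}]}}

```text
t: 4.03
eef_pos: [0.4977, -0.0429, 0.0947]
ee_rot: [3.142, -0.0, -1.476]
force: [0.1, -0.2, -0.9]
width: 0.0005
gripper_force: 0.0
```

```bash
python3 d.py .4975 -.0456 .10 -1.481
```

```text
4.0333 [ 0.49774112 -0.04293318  0.09468143] [ 3.14158500e+00 -1.83843996e-05 -1.47589380e+00] 0.00045934856260030125 [ 0.05576362 -0.22798893 -0.85396072]
tx,ty,tz [ 0.0105  0.002  -0.0213] twist 0.0016253524734030278
```

Call:
{"name": "arm_command", "arguments": {"commands": [{"tx": 0,"ty": 0,"tz": 0.004,"twist": 0},{"tx": 0,"ty": 0,"tz": 0.008,"twist": 0},{"tx": 0,"ty": 0,"tz": 0.012,"twist": 0},{"tx": 0,"ty": 0,"tz": 0.012,"twist": 0},{"tx": 0,"ty": 0,"tz": 0.012,"twist": 0},{"tx": 0,"ty": 0,"tz": 0.012,"twist": 0},{"tx": 0,"ty": 0,"tz": 0.012,"twist": 0},{"tx": 0,"ty": 0,"tz": 0.012,"twist": 0}]}}

```text
t: 4.7
eef_pos: [0.4977, -0.0429, 0.0917]
ee_rot: [-3.142, -0.0, -1.476]
force: [0.4, 0.2, -1.2]
width: 0.0
gripper_force: 0.0
```

Run:
```python
from h import *
import cv2
a=grab_frame("top")[130:270,250:450];b=grab_frame("scene")[80:260,270:470]
a=cv2.resize(a,None,fx=2,fy=2);b=cv2.resize(b,None,fx=2,fy=2)
o=np.zeros((360,800,3),np.uint8);o[:280,:400]=a;o[:,400:]=b
cv2.imwrite("pics/c2.png",o[:,:,::-1])
for i in range(4): grab_frame("top"); s=get_state(); print(s["eef_pos"],s["force"])
```

```text
[ 0.49771666 -0.04293642  0.0916719 ] [-0.17484902  0.43384656  0.55435351]
[ 0.49773921 -0.04291839  0.0916904 ] [ 0.18228141 -0.13337422  0.37956955]
[ 0.49773772 -0.04291523  0.09170032] [ 0.02604796 -0.67536693 -0.22075727]
[ 0.49774363 -0.04291665  0.09168834] [ 0.28706761 -0.15521314 -0.36571242]
```

View pics/c2.png

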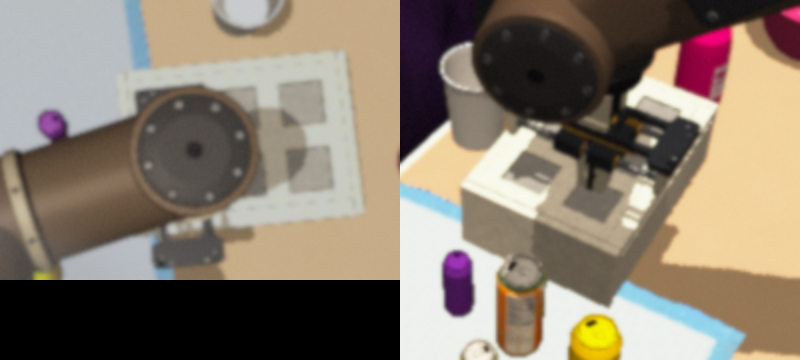

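Call:
{"name": "arm_command", "arguments": {"commands": [{"tx": 0,"ty": 0,"tz": 0.004,"twist": 0},{"tx": 0,"ty": 0,"tz": 0.008,"twist": 0},{"tx": 0,"ty": 0,"tz": 0.012,"twist": 0},{"tx": 0,"ty": 0,"tz": 0.012,"twist": 0},{"tx": 0,"ty": 0,"tz": 0.012,"twist": 0},{"tx": 0,"ty": 0,"tz": 0.012,"twist": 0},{"tx": 0,"ty": 0,"tz": 0.012,"twist": 0},{"tx": 0,"ty": 0,"tz": 0.012,"twist": 0}]}}

```text
t: 5.67
eef_pos: [0.4978, -0.0429, 0.0887]
ee_rot: [-3.141, -0.0, -1.476]
force: [-0.4, -0.3, -0.3]
width: 0.0003
gripper_force: 0.0
```

Run:
```python
from h import *
import cv2
s=get_state();print(s["eef_pos"],s["force"])
for p in([.4977,-.0429,.0917],[.4975,-.0456,.098]):
  for n in("scene","top"):
    c=calibration(n);E=np.linalg.inv(c["extrinsics"]);q=c["camera_matrix"]@(E@np.r_[p,1])[:3];print(n,q[:2]/q[2])
f=grab_frame("scene")[145:205,325:405]
cv2.imwrite("pics/c3.png",cv2.resize(f,None,fx=8,fy=8,interpolation=2)[:,:,::-1])
```

```text
[ 0.49777062 -0.04290375  0.08871043] [-0.41518783 -0.31118546 -0.26127073]
scene [365.15475598 181.85102362]
top [337.84391587 220.40565993]
scene [366.0742404  179.32071269]
top [339.04910075 220.34805644]
```

View pics/c3.png

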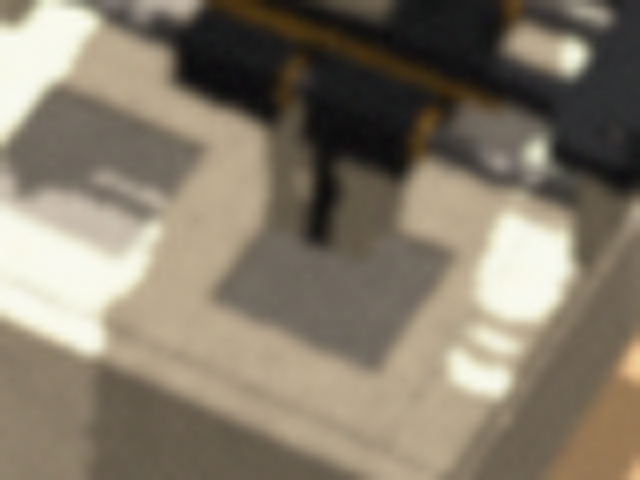

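Call:
{"name": "arm_command", "arguments": {"commands": [{"tx": 0,"ty": 0,"tz": 0.004,"twist": 0},{"tx": 0,"ty": 0,"tz": 0.008,"twist": 0},{"tx": 0,"ty": 0,"tz": 0.012,"twist": 0},{"tx": 0,"ty": 0,"tz": 0.012,"twist": 0},{"tx": 0,"ty": 0,"tz": 0.012,"twist": 0},{"tx": 0,"ty": 0,"tz": 0.012,"twist": 0},{"tx": 0,"ty": 0,"tz": 0.012,"twist": 0},{"tx": 0,"ty": 0,"tz": 0.012,"twist": 0}]}}

```text
t: 6.38
eef_pos: [0.4978, -0.0429, 0.0857]
ee_rot: [-3.142, 0.0, -1.476]
force: [0.2, -0.2, -0.2]
width: 0.0006
gripper_force: 0.0
```

Call:
{"name": "arm_command", "arguments": {"commands": [{"tx": 0,"ty": 0,"tz": 0.004,"twist": 0},{"tx": 0,"ty": 0,"tz": 0.008,"twist": 0},{"tx": 0,"ty": 0,"tz": 0.012,"twist": 0},{"tx": 0,"ty": 0,"tz": 0.012,"twist": 0},{"tx": 0,"ty": 0,"tz": 0.012,"twist": 0},{"tx": 0,"ty": 0,"tz": 0.012,"twist": 0},{"tx": 0,"ty": 0,"tz": 0.012,"twist": 0},{"tx": 0,"ty": 0,"tz": 0.012,"twist": 0}]}}

```text
t: 7.05
eef_pos: [0.4977, -0.0429, 0.0827]
ee_rot: [-3.142, -0.0, -1.476]
force: [0.2, -0.3, -1.0]
width: 0.0006
gripper_force: 0.0
```

Run:
```python
from h import *
import cv2
s=get_state();print(s["eef_pos"],s["force"])
f=grab_frame("scene")[145:205,325:405]
cv2.imwrite("pics/c4.png",cv2.resize(f,None,fx=8,fy=8,interpolation=2)[:,:,::-1])
```

```text
[ 0.49774981 -0.04292919  0.08270599] [ 0.17963526 -0.25632312 -1.00884255]
```

View pics/c4.png

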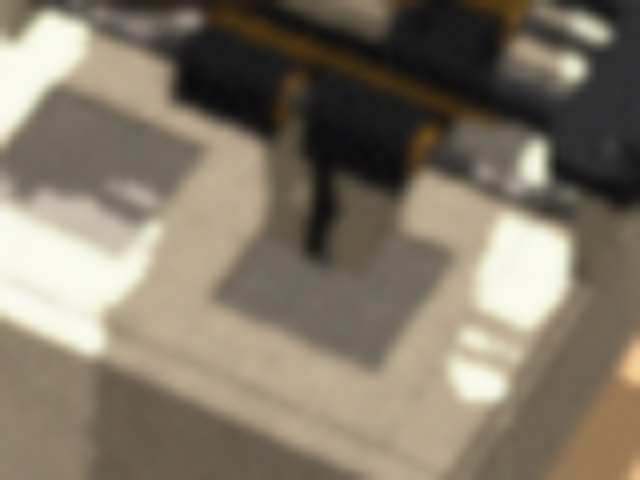

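The tip's image lies about 20 mm higher than the reported TCP: it shows at crop (335,258), where the projection says about (325,324). So contact should come at a reported z of about 0.079, and I'll keep going down.

Call:
{"name": "arm_command", "arguments": {"commands": [{"tx": 0,"ty": 0,"tz": 0.004,"twist": 0},{"tx": 0,"ty": 0,"tz": 0.008,"twist": 0},{"tx": 0,"ty": 0,"tz": 0.012,"twist": 0},{"tx": 0,"ty": 0,"tz": 0.016,"twist": 0},{"tx": 0,"ty": 0,"tz": 0.016,"twist": 0},{"tx": 0,"ty": 0,"tz": 0.016,"twist": 0},{"tx": 0,"ty": 0,"tz": 0.016,"twist": 0},{"tx": 0,"ty": 0,"tz": 0.016,"twist": 0}]}}

```text
t: 7.77
eef_pos: [0.4977, -0.0429, 0.0787]
ee_rot: [-3.142, 0.0, -1.476]
force: [0.3, 0.6, 0.0]
width: 0.0001
gripper_force: 0.0
```

Call:
{"name": "arm_command", "arguments": {"commands": [{"tx": 0,"ty": 0,"tz": 0.004,"twist": 0},{"tx": 0,"ty": 0,"tz": 0.008,"twist": 0},{"tx": 0,"ty": 0,"tz": 0.012,"twist": 0},{"tx": 0,"ty": 0,"tz": 0.012,"twist": 0},{"tx": 0,"ty": 0,"tz": 0.012,"twist": 0},{"tx": 0,"ty": 0,"tz": 0.012,"twist": 0},{"tx": 0,"ty": 0,"tz": 0.012,"twist": 0},{"tx": 0,"ty": 0,"tz": 0.012,"twist": 0}]}}

```text
t: 8.43
eef_pos: [0.4978, -0.0429, 0.0757]
ee_rot: [-3.141, 0.0, -1.476]
force: [0.1, 0.2, 0.6]
width: 0.0003
gripper_force: 0.0
```

Call:
{"name": "arm_command", "arguments": {"commands": [{"tx": 0,"ty": 0,"tz": 0.004,"twist": 0},{"tx": 0,"ty": 0,"tz": 0.008,"twist": 0},{"tx": 0,"ty": 0,"tz": 0.012,"twist": 0},{"tx": 0,"ty": 0,"tz": 0.012,"twist": 0},{"tx": 0,"ty": 0,"tz": 0.012,"twist": 0},{"tx": 0,"ty": 0,"tz": 0.012,"twist": 0},{"tx": 0,"ty": 0,"tz": 0.012,"twist": 0},{"tx": 0,"ty": 0,"tz": 0.012,"twist": 0}]}}

```text
t: 9.1
eef_pos: [0.4977, -0.0429, 0.0727]
ee_rot: [-3.142, 0.0, -1.476]
force: [0.1, -0.3, -0.1]
width: 0.0002
gripper_force: 0.0
```

Run:
```python
from h import *
import cv2
s=get_state();print(s["eef_pos"],s["force"])
f=grab_frame("scene")[145:205,325:405]
cv2.imwrite("pics/c5.png",cv2.resize(f,None,fx=8,fy=8,interpolation=2)[:,:,::-1])
```

```text
[ 0.49774859 -0.04292179  0.07268084] [ 0.07651226 -0.28221742 -0.12876933]
```

View pics/c5.png

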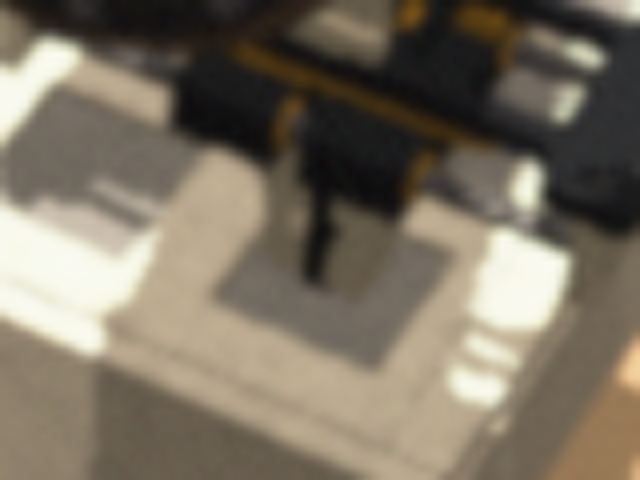

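The fingers are still lowering, with the tip bottom now at crop (340,295) near the cap centre. There is no contact force yet, so I'll continue.

Call:
{"name": "arm_command", "arguments": {"commands": [{"tx": 0,"ty": 0,"tz": 0.004,"twist": 0},{"tx": 0,"ty": 0,"tz": 0.008,"twist": 0},{"tx": 0,"ty": 0,"tz": 0.012,"twist": 0},{"tx": 0,"ty": 0,"tz": 0.012,"twist": 0},{"tx": 0,"ty": 0,"tz": 0.012,"twist": 0},{"tx": 0,"ty": 0,"tz": 0.012,"twist": 0},{"tx": 0,"ty": 0,"tz": 0.012,"twist": 0},{"tx": 0,"ty": 0,"tz": 0.012,"twist": 0}]}}

```text
t: 9.82
eef_pos: [0.4978, -0.0429, 0.0697]
ee_rot: [-3.142, -0.0, -1.476]
force: [-0.1, 0.2, -0.6]
width: -0.0
gripper_force: 0.0
```

Call:
{"name": "arm_command", "arguments": {"commands": [{"tx": 0,"ty": 0,"tz": 0.004,"twist": 0},{"tx": 0,"ty": 0,"tz": 0.008,"twist": 0},{"tx": 0,"ty": 0,"tz": 0.012,"twist": 0},{"tx": 0,"ty": 0,"tz": 0.012,"twist": 0},{"tx": 0,"ty": 0,"tz": 0.012,"twist": 0},{"tx": 0,"ty": 0,"tz": 0.012,"twist": 0},{"tx": 0,"ty": 0,"tz": 0.012,"twist": 0},{"tx": 0,"ty": 0,"tz": 0.012,"twist": 0}]}}

```text
t: 10.48
eef_pos: [0.4977, -0.0429, 0.0667]
ee_rot: [-3.142, 0.0, -1.476]
force: [-0.0, -0.6, 0.9]
width: 0.0004
gripper_force: 0.0
```

Call:
{"name": "arm_command", "arguments": {"commands": [{"tx": 0,"ty": 0,"tz": 0.004,"twist": 0},{"tx": 0,"ty": 0,"tz": 0.008,"twist": 0},{"tx": 0,"ty": 0,"tz": 0.012,"twist": 0},{"tx": 0,"ty": 0,"tz": 0.012,"twist": 0},{"tx": 0,"ty": 0,"tz": 0.012,"twist": 0},{"tx": 0,"ty": 0,"tz": 0.012,"twist": 0},{"tx": 0,"ty": 0,"tz": 0.012,"twist": 0},{"tx": 0,"ty": 0,"tz": 0.012,"twist": 0}]}}

```text
t: 11.15
eef_pos: [0.4979, -0.0429, 0.0638]
ee_rot: [-3.141, -0.0, -1.476]
force: [-0.5, 0.1, 2.4]
width: 0.0004
gripper_force: 1.4
```

Run:
```python
from h import *
import cv2
s=get_state();print(s["eef_pos"],s["force"],s["q"],s["joint_efforts"])
f=grab_frame("scene");cv2.imwrite("pics/c6.png",cv2.resize(f[145:205,325:405],None,fx=8,fy=8,interpolation=2)[:,:,::-1])
# frame difference between c5 and c6 shows whether the fingers still move
a=cv2.cvtColor(cv2.imread("pics/c5.png"),6)[::8,::8].astype(int);b=cv2.cvtColor(cv2.imread("pics/c6.png"),6)[::8,::8].astype(int)
for r in range(24,46,2): print(r,b[r,30:56:2],(b-a)[r,30:56:2])
```

```text
[ 0.49787676 -0.04289131  0.06375062] [-0.47691046  0.09612158  2.35241265] [ 3.08060851e-01  2.00677081e-01 -5.42398323e-01  1.12441309e-04
 -8.27455771e-01 -2.13088657e-01] [-1.31075531e-01 -3.81363130e+01  2.21034908e+01  5.19786850e+00
  5.83880686e-02  2.52605705e-04]
24 [161 106  74  81  22  16  15  19  20  21  33  81  64] [-13 -57 -25  -8 -45  -2  -9   0   7   7   4  11 -12]
26 [174 142  94  85  44  14  17  16  16  14  39  64  58] [   0  -25   -8  -12  -44   -9  -49  -44  -22   -8   -4  -76 -104]
28 [173 147  94  91  66  21  48  33  19  14  37 110 124] [  1  -5  -3 -11 -24   1 -13 -58 -70 -56 -64 -62 -53]
30 [157 117  92 104  75  25  77  85  64  42  64 117 140] [  0   1   1  12  13   8  15  -5 -26 -48 -39  -3  -1]
32 [128 100  92  99  64  19  72  93  90  88 103 105 102] [  0  -1  -3   8  13 -11 -12   1   0  -4  -1  -1  -3]
34 [108 103  91  90  47  36  86  93  89  91 108 112 113] [  0  -4 -12  -7  -5  -7  -3   1   0 -10   0   2   3]
36 [110 110  98  88  41  45  91  90  91  97 108 107 131] [  1  -1 -10 -15 -50 -30   2  -1  -7  -9  -2   1   6]
38 [117 108 106 103  76  63  90  92 101 109 110 123 165] [  4   0   1  -3 -33 -45 -16  -9  -8  -1   0   4   2]
40 [161 134 117 110 108 101 102 101 108 110 119 157 171] [ 3  2 -1  0  0 -5 -6 -6 -2  2  5  3 -1]
42 [174 174 169 147 120 108 107 106 109 108 143 174 176] [0 1 1 1 0 2 2 1 3 0 5 1 3]
44 [172 173 169 173 166 146 125 112 107 126 172 175 171] [ 1  0 -1  1  2  3  0  0  2  4  1  0  0]
```

View pics/c6.png

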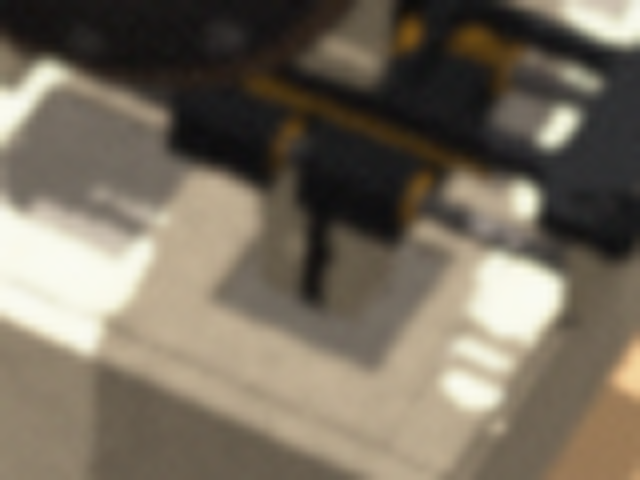

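Contact at a reported z of about 0.064, with 2.4 N. The picture shows the tip standing on the cap, well within it (centre about (330,300)). I'll push 1.5 mm further to tell fixed from button.

Call:
{"name": "arm_command", "arguments": {"commands": [{"tx": 0,"ty": 0,"tz": 0.002,"twist": 0},{"tx": 0,"ty": 0,"tz": 0.004,"twist": 0},{"tx": 0,"ty": 0,"tz": 0.006,"twist": 0},{"tx": 0,"ty": 0,"tz": 0.006,"twist": 0},{"tx": 0,"ty": 0,"tz": 0.006,"twist": 0},{"tx": 0,"ty": 0,"tz": 0.006,"twist": 0},{"tx": 0,"ty": 0,"tz": 0.006,"twist": 0},{"tx": 0,"ty": 0,"tz": 0.006,"twist": 0}]}}

```text
t: 11.87
eef_pos: [0.4979, -0.0429, 0.0622]
ee_rot: [-3.141, -0.0, -1.476]
force: [0.2, 0.6, 4.1]
width: 0.0005
gripper_force: 2.2
```

It gives: it moved a full 1.5 mm for little added force. I'll push on.

Call:
{"name": "arm_command", "arguments": {"commands": [{"tx": 0,"ty": 0,"tz": 0.003,"twist": 0},{"tx": 0,"ty": 0,"tz": 0.006,"twist": 0},{"tx": 0,"ty": 0,"tz": 0.008,"twist": 0},{"tx": 0,"ty": 0,"tz": 0.008,"twist": 0},{"tx": 0,"ty": 0,"tz": 0.008,"twist": 0},{"tx": 0,"ty": 0,"tz": 0.008,"twist": 0},{"tx": 0,"ty": 0,"tz": 0.008,"twist": 0},{"tx": 0,"ty": 0,"tz": 0.008,"twist": 0}]}}

```text
t: 12.53
eef_pos: [0.4979, -0.0429, 0.0602]
ee_rot: [-3.141, 0.0, -1.476]
force: [0.5, 0.8, 3.2]
width: 0.0001
gripper_force: 1.9
```

Run:
```python
from h import *
for i in range(8): grab_frame("scene"); s=get_state(); print(s["eef_pos"],s["force"],s["gripper_force"])
```

```text
[ 0.49780976 -0.04292399  0.06020597] [1.20625449 0.43751965 3.63843504] 1.8785534536891646
[ 0.49783782 -0.04291531  0.06022179] [ 0.35409235 -0.12333321  4.49231846] 1.8786570816519088
[ 0.49783514 -0.04291741  0.06022344] [1.0683349  0.28899683 3.97161876] 1.8787598876315315
[ 0.49783351 -0.04289929  0.06019007] [0.36342016 0.54788523 3.40415529] 1.8793529943741305
[ 0.49784842 -0.04288884  0.06022791] [1.95258656 0.08434938 3.86042644] 1.8795797386610502
[ 0.49784046 -0.04287102  0.06020004] [ 0.50392658 -0.16162339  4.09588437] 1.8796950744945207
[ 0.4978313  -0.04290064  0.06021328] [1.5385556  0.53003774 3.76663884] 1.8804909237042011
[ 0.49784025 -0.04289611  0.06020382] [0.41786002 0.58773597 3.73963085] 1.8809665508160833
```

It is the button, at about 3.8 N and roughly 4.5 mm in. Two more mm.

Call:
{"name": "arm_command", "arguments": {"commands": [{"tx": 0,"ty": 0,"tz": 0.003,"twist": 0},{"tx": 0,"ty": 0,"tz": 0.006,"twist": 0},{"tx": 0,"ty": 0,"tz": 0.008,"twist": 0},{"tx": 0,"ty": 0,"tz": 0.008,"twist": 0},{"tx": 0,"ty": 0,"tz": 0.008,"twist": 0},{"tx": 0,"ty": 0,"tz": 0.008,"twist": 0},{"tx": 0,"ty": 0,"tz": 0.008,"twist": 0},{"tx": 0,"ty": 0,"tz": 0.008,"twist": 0}]}}

```text
t: 13.6
eef_pos: [0.4979, -0.0429, 0.0584]
ee_rot: [-3.141, -0.0, -1.476]
force: [-0.3, 0.7, 6.7]
width: 0.0005
gripper_force: 3.3
```

Run:
```python
from h import *
import cv2
for i in range(6): f=grab_frame("scene"); s=get_state(); print(s["eef_pos"],s["force"],s["gripper_force"])
t=grab_frame("top")[130:270,250:450]
o=np.zeros((360,800,3),np.uint8);o[:280,:400]=cv2.resize(t,None,fx=2,fy=2);o[:,400:]=cv2.resize(f[80:260,270:470],None,fx=2,fy=2)
cv2.imwrite("pics/c7.png",o[:,:,::-1])
```

```text
[ 0.49786494 -0.04288605  0.0583767 ] [0.9218669  0.21336375 7.67803872] 3.2924368420754035
[ 0.49788291 -0.04290006  0.0583816 ] [0.63205664 0.90513365 6.59407855] 3.2926443208634737
[ 0.4978116  -0.04290993  0.05834193] [-0.36947852  1.1837242   7.12929237] 3.2922488923577475
[ 0.49784947 -0.04292     0.05838248] [0.60730262 0.37279601 6.97395206] 3.2922626435902203
[ 0.49784256 -0.0429011   0.0583786 ] [1.33620827 0.21584295 7.06079982] 3.291980929516285
[ 0.4978813  -0.04288689  0.0583748 ] [1.00155114 1.34374445 7.01320542] 3.291161316246871
```

View pics/c7.png

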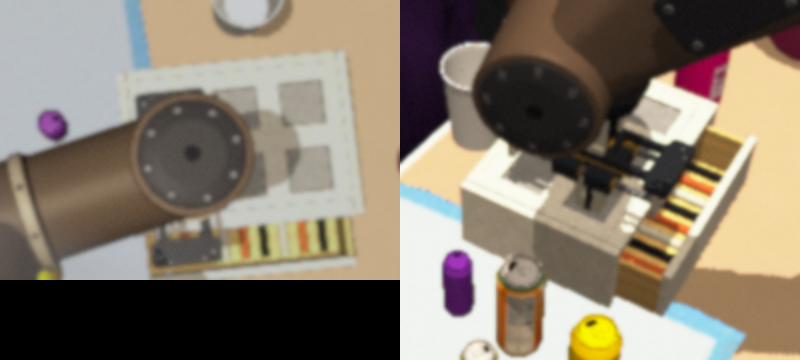

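The drawer has sprung out: its front is at about (255,265) in the top crop. The can, bottle and cup are in place. I'll lift straight up.

Call:
{"name": "arm_command", "arguments": {"commands": [{"tx": 0,"ty": 0,"tz": -0.01,"twist": 0},{"tx": 0,"ty": 0,"tz": -0.04,"twist": 0},{"tx": 0,"ty": 0,"tz": -0.09,"twist": 0},{"tx": 0,"ty": 0,"tz": -0.15,"twist": 0},{"tx": 0,"ty": 0,"tz": -0.21,"twist": 0},{"tx": 0,"ty": 0,"tz": -0.27,"twist": 0},{"tx": 0,"ty": 0,"tz": -0.32,"twist": 0},{"tx": 0,"ty": 0,"tz": -0.32,"twist": 0}]}}

```text
t: 14.62
eef_pos: [0.4982, -0.0429, 0.1405]
ee_rot: [-3.139, 0.0, -1.476]
force: [0.3, 0.5, 0.6]
width: 0.0004
gripper_force: 0.0
```

Call:
{"name": "arm_command", "arguments": {"commands": [{"tx": 0,"ty": 0,"tz": 0,"twist": 0},{"tx": 0,"ty": 0,"tz": 0,"twist": 0},{"tx": 0,"ty": 0,"tz": 0,"twist": 0},{"tx": 0,"ty": 0,"tz": 0,"twist": 0},{"tx": 0,"ty": 0,"tz": 0,"twist": 0},{"tx": 0,"ty": 0,"tz": 0,"twist": 0},{"tx": 0,"ty": 0,"tz": 0,"twist": 0},{"tx": 0,"ty": 0,"tz": 0,"twist": 0}]}}

```text
t: 15.28
eef_pos: [0.4977, -0.0429, 0.138]
ee_rot: [3.141, -0.0, -1.476]
force: [0.0, 0.5, 0.8]
width: 0.0004
gripper_force: 0.0
```

Run:
```python
from h import *
import cv2
f=grab_frame("scene");t=grab_frame("top")[130:270,250:450]; print(get_state()["eef_pos"],get_state()["force"])
o=np.zeros((360,800,3),np.uint8);o[:280,:400]=cv2.resize(t,None,fx=2,fy=2);o[:,400:]=cv2.resize(f[80:260,270:470],None,fx=2,fy=2)
cv2.imwrite("pics/c8.png",o[:,:,::-1])
```

```text
[ 0.49771617 -0.04291155  0.13811834] [ 0.31132027 -0.26789767  0.12075495]
```

View pics/c8.png

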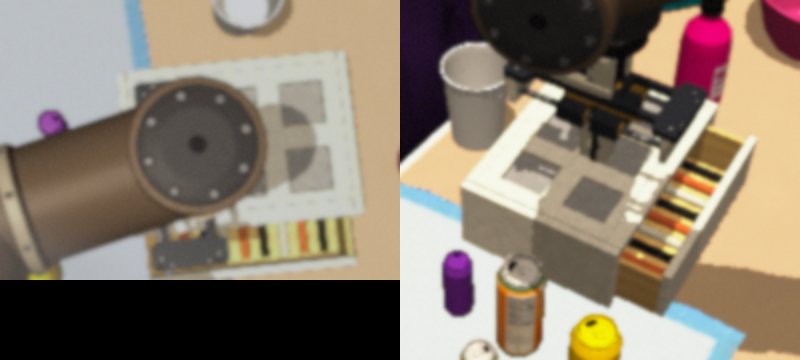

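The drawer is fully out, the gripper is clear above the chest, and all three objects are standing. I'm handing the job in.

```bash
python3 -c "from station import *;print(job_done())"
```

```text
the job is handed in; nothing more can be done
None
```

The first cap I tried (drawer side, can side) was the button: pushing it in opened the drawer, I lifted clear with the can, bottle and cup still standing, and the job is handed in; no verdict came back.

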